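# Find and release the latched key of a switch box

## Robot

A 6-joint arm with a two-finger parallel gripper is mounted at the origin on a cart in front of the work surface, level with it; the furniture and walls round the work are solid. World frame = base frame: x ahead of the robot, y to its left, z up, the work surface at z = 0. Lengths are in m, angles in rad, forces in N, time in s.
With the tool pointing down it reaches from about 0.425 to 0.925 m from the base axis. Payload 12.5 kg.
Tool frame: the origin (TCP) lies midway between the tips of the shut fingers; the grasp point (between the pads) lies 19 mm behind it; z points along the fingers, y is the line along which they close (so a half turn about z gives the same grasp; the last joint's range is limited). The gripper opens to 85 mm and grips with 20 to 120 N. Pads are 22 mm wide; open, the fingers measure 114 mm over their backs; the gripper's body (76 mm by 85 mm) begins 54 mm behind the grasp point. The pads swing forward as they close: fully open they stand 13 mm farther back than shut.
Start: joints at [-1.409, 0.491, 1.559, -0, 1.092, -0.106], TCP at [0.165, -0.603, 0.231] pointing down, gripper open.
Joint ranges: [-3.1, 3.1], [-0.84, 2.19], [0.05, 2.79], [-1.13, 4.28], [0.06, 2.93], [-2.69, 2.69]. Speed limits (rad/s): [2.22, 2.22, 2.79, 3.14, 3.14, 3.14].

## Interface

Orientations are given as a 3x3 rotation matrix whose columns are the frame's x, y, z axes.
In Python, from cell import get_state, read_camera, camera_info, close_job gives the robot as it stands. The module is installed in compiled form; this text tells all that it offers.
- The arm moves only by the shell command python3 -m pendant 'ROWS' [FORCE]. ROWS is JSON, a list that holds one entry, the list of rows, each a list of 5 numbers: the shift along the tool's x, y, z in units of 5 cm (1.0 is 5 cm), then the turn about the tool's z in units of 6 degrees (1.0 is 6 degrees), then the closure, from 0 (fully open) to 1 (shut). In form: [[[x, y, z, turn, grip], ...]]. A call has 1 to 5 rows; each row shifts and turns the commanded pose from where the row before left it, along the tool's axes as they then stand; what a row does not reach is not made up. A row lasts 1/10 s, in which the tool goes at most 50 mm and 8.59 degrees, less where a joint would pass 70% of its speed; a pose out of reach is approached as far as the arm can. A call with a number of a shift or a turn outside -1 to 1 is refused whole. A call with a gripper value outside its range is refused whole. The fingers move at their own pace and stop on an object; FORCE is the grip in N (left out, the last holds). Time passes only in rows, so rows that do not move let the fingers close. It gives the time, the measured TCP pose, the force, the opening and the grip force at its end, in the units of the state.
- get_state(): the state, without advancing time (a new reading comes with each control period).
- read_camera(name): name is "side" or "top" or "wrist"; returns the picture (384x512x3 uint8, red, green, blue); there is no depth.
- camera_info(name): a dict with "camera_matrix" (3x3 intrinsics, pixels), "dist_coeffs" ([k1, k2, p1, p2, k3] as OpenCV has them; the pictures are not rectified), "extrinsics" (4x4, takes a point from world to camera coordinates). Camera axes: x right, y up, looking along -z (the intrinsics and any distortion apply to the point x, -y, -z); pixel columns grow to the right and rows downward; lengths in m; the calibration is good to about 2 mm. A picture is of the moment at which its call begins: read the wrist's pose just before it. camera_info takes no time and is no camera call; for the wrist camera it gives the pose at the moment of the call.
- close_job(): hands the job in; it is judged then, once.
The state is a dict: "time": time; "qpos": joint angles; "joint_vel": joint speeds; "effort": joint torques, N m; "position": TCP position; "eef_rot": TCP orientation; "wrist_force": force on the tool from outside, world axes, zero at the start; "ft_torque": the same for the moment, N m; "gripper_width": opening from 0.0 (shut) to 1.0 (fully open); "gripper_force": force on a finger pad.
Only numpy, scipy, OpenCV 4.12 (cv2) and the standard library are available. Lean on these libraries where they do the work, as an engineer would, in place of code of your own. Each camera call takes 0.05 s, during which the arm holds its last target. There are 200 camera calls.

## Task

Before the four-key switch box on the bench is plugged in again, no key may be left latched on, and one of the four still is. With the fingertips tap each of the four keys lightly, one after another from the left end to the right as the robot sees them, so as to feel which one stands lower without pushing any of them through; when all four have been tapped, press the latched key right down and let go, so that it comes up level with the others. Pick nothing up, and leave the tools and things lying on and round the box where they are.

Things in the scene. Friction and masses are not known exactly. Their poses are not given: they have to be found in the camera images.
- switch_box: Grey cast box, aluminium cover plate, 150 x 250 x 60 mm (x, y, z), screwed to the bench. Origin: centre of underside; x to its rear, y to its left, z up; plate top at z = 60 mm. Four keys in a row along y, 50 mm apart, at x = -20 mm, y = 75, 25, -25, -75 mm, each in a bezel 40 mm wide, 4 mm high. Exactly one is latched down at the start; which one varies.
- key1: Far left key seen from the robot: square black cap, 30 x 30 mm. Origin: centre of its level top face, moves with it; axes as the box's. Slides straight down: top 16 mm above the cover plate when up, about 12 mm latched, 6 mm at the stop. Sprung: gives at about 4 N, 7 N at the stop. Let go from the stop, an upright key latches, a latched one comes up; pushed under 5 mm from where it stands, an upright one just returns.
- key2: Second from the left key seen from the robot: square black cap, 30 x 30 mm. Origin: centre of its level top face, moves with it; axes as the box's. Slides straight down: top 16 mm above the cover plate when up, about 12 mm latched, 6 mm at the stop. Sprung: gives at about 4 N, 7 N at the stop. Let go from the stop, an upright key latches, a latched one comes up; pushed under 5 mm from where it stands, an upright one just returns.
- key3: Third from the left key seen from the robot: square black cap, 30 x 30 mm. Origin: centre of its level top face, moves with it; axes as the box's. Slides straight down: top 16 mm above the cover plate when up, about 12 mm latched, 6 mm at the stop. Sprung: gives at about 4 N, 7 N at the stop. Let go from the stop, an upright key latches, a latched one comes up; pushed under 5 mm from where it stands, an upright one just returns.
- key4: Far right key seen from the robot: square black cap, 30 x 30 mm. Origin: centre of its level top face, moves with it; axes as the box's. Slides straight down: top 16 mm above the cover plate when up, about 12 mm latched, 6 mm at the stop. Sprung: gives at about 4 N, 7 N at the stop. Let go from the stop, an upright key latches, a latched one comes up; pushed under 5 mm from where it stands, an upright one just returns.
- pencil: Flat red carpenter's pencil, 168 x 13 x 8 mm, lying loose on the box's cover plate behind the keys. Not to be disturbed.
- spanner: Small ring spanner, 143 x 23 x 9 mm, lying loose in front of the box. Not to be disturbed.
- driver_red: Screwdriver with a red handle, 205 x 28 x 27 mm, lying loose to the right of the box. Not to be disturbed.
- tape_measure: Yellow pocket tape, 101 x 75 x 37 mm, lying loose in front of the box. Not to be disturbed.
- block_beech: Beech offcut, 80 x 50 x 40 mm, lying loose to the left of the box. Not to be disturbed.
- screw_carton: Small cardboard screw box with a blue lid, 91 x 61 x 46 mm, standing loose to the left of the box. Not to be disturbed.

How it is judged:
On the way, in this order (a step that is already met when the one before it is completed fails the run):
1. the far left key is tapped with the fingertips (contact force between the fingers and key1 above 0.5 N), for 0.04 s.
2. the second from the left key is tapped with the fingertips (contact force between the fingers and key2 above 0.5 N), for 0.04 s.
3. the third from the left key is tapped with the fingertips (contact force between the fingers and key3 above 0.5 N), for 0.04 s.
4. the far right key is tapped with the fingertips (contact force between the fingers and key4 above 0.5 N), for 0.04 s.
5. the latched key is pressed right down (z of any of key1, key2, key3, key4 in the frame of switch_box below 0.0695 m), for 0.05 s.
At the end, for the whole second after the job is handed in: All four keys stand fully up, within 1.5 mm, and none is latched (z of each of key1, key2, key3, key4 in the frame of switch_box above 0.0745 m); the robot touches nothing.
It fails at once if a key that stood up is pushed through (more than 7 mm down) (distance of any of key1, key2, key3, key4 from where it was at the start of the episode above 0.007 m).
It fails at once if something lying on or round the box is lifted, carried or shoved more than 25 mm (distance of any of pencil, spanner, driver_red, tape_measure, block_beech, screw_carton from where it was at the start of the episode above 0.025 m).
It also fails if it takes over 48 s, if anything falls off the work surface, if the arm or the gripper's body presses on something with over 40 N, if the wrist force passes 120 N, or if a joint passes its speed limit or range.

## Working session

There is one attempt and no reset: what is moved stays moved. The work goes in short steps, Python scripts to look and compute and a shell command to move; the robot and the scene stay as the last step left them, time stands still between calls to the robot, and variables do not carry over. Pictures are saved under pics/ and viewed, at most 10 in all, crops included, and the job is handed in when it is done.

```bash
mkdir -p pics
python3 - <<'E'
from cell import *
import cv2,numpy as np
for n in("top","side"):
    im=read_camera(n); cv2.imwrite(f"pics/{n}0.png",im[:,:,::-1]); 
    c=camera_info(n); print(n,c)
s=get_state(); print(s)
E
```

```text
top {'camera_matrix': array([[457.43643333,   0.        , 255.14511983],
       [  0.        , 457.43643333, 188.35806272],
       [  0.        ,   0.        ,   1.        ]]), 'dist_coeffs': array([-0.16295109,  0.        ,  0.        ,  0.        ,  0.        ]), 'extrinsics': array([[-0.01737157, -0.9998379 ,  0.00473356,  0.06958523],
       [ 0.99050101, -0.01656309,  0.13650426, -0.53963182],
       [-0.13640373,  0.00705989,  0.99062817, -0.96152775],
       [ 0.        ,  0.        ,  0.        ,  1.        ]])}
side {'camera_matrix': array([[446.88001487,   0.        , 255.82596837],
       [  0.        , 446.88001487, 194.24708788],
       [  0.        ,   0.        ,   1.        ]]), 'dist_coeffs': array([0.04220904, 0.        , 0.        , 0.        , 0.        ]), 'extrinsics': array([[-0.94392716, -0.33013796,  0.00323178,  0.54262955],
       [ 0.20418939, -0.57606825,  0.79148725, -0.13323968],
       [-0.25943826,  0.7477662 ,  0.61117714, -0.86242689],
       [ 0.        ,  0.        ,  0.        ,  1.        ]])}
{'time': 0.1, 'qpos': array([-1.40859779e+00,  4.91496982e-01,  1.55938859e+00, -6.44515103e-06,
        1.09167734e+00, -1.05561029e-01]), 'joint_vel': array([-0.00053903, -0.00141823, -0.00127496,  0.00150506, -0.00112803,
       -0.00065585]), 'effort': array([ 2.70378128e-03, -6.19445086e+01, -2.62026554e+01, -1.45797299e-04,
        2.89514210e-03, -4.90202694e-05]), 'position': array([ 0.16536986, -0.60252537,  0.23078757]), 'eef_rot': array([[ 9.64365293e-01,  2.64574289e-01, -1.62329400e-04],
       [ 2.64574321e-01, -9.64364824e-01,  9.56597834e-04],
       [ 9.65464287e-05, -9.65457941e-04, -9.99999529e-01]]), 'wrist_force': array([-0.45476649, -0.46165154,  0.46510871]), 'ft_torque': array([ 0.01585212, -0.04138926, -0.01311354]), 'gripper_force': 0.0, 'gripper_width': 0.9962048518905295}
```

View pics/top0.png

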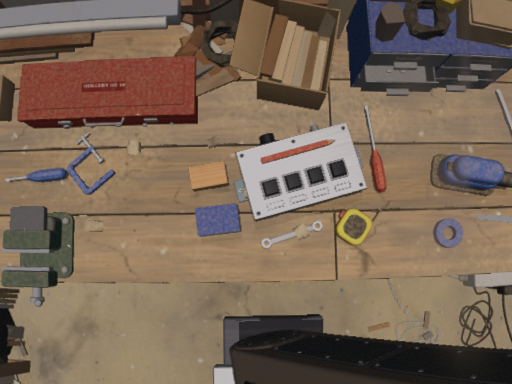

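View pics/side0.png

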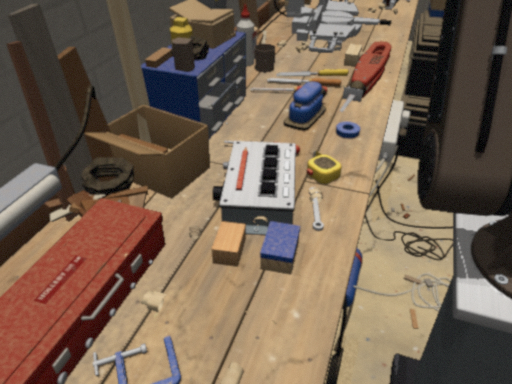

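The top view shows the box with its keys near pixels (270,187), (293,181), (316,174) and (338,168). The pencil lies behind them at about (297,151). The side view confirms that nothing lies over the keys. Next I measure the keys.

```bash
cat > h.py <<'E'
from cell import *
import cv2,numpy as np
def ray(n,px,z):
    c=camera_info(n);E=c["extrinsics"];R=E[:3,:3];o=-R.T@E[:3,3]
    u=cv2.undistortPoints(np.array(px,float).reshape(-1,1,2),c["camera_matrix"],c["dist_coeffs"]).reshape(-1,2)
    d=np.c_[u[:,0],-u[:,1],-np.ones(len(u))]@R
    return o+d*((z-o[2])/d[:,2])[:,None]
def keys(n,roi):
    g=cv2.imread(f"pics/{n}0.png",0);x0,y0,x1,y1=roi
    k,l,s,c=cv2.connectedComponentsWithStats((g[y0:y1,x0:x1]<70).astype(np.uint8))
    return [(c[i]+[x0,y0],s[i,2:]) for i in range(1,k) if s[i,4]>60]
E
python3 - <<'E'
from h import *
for n,roi in(("top",(250,152,356,204)),("side",(254,140,284,205))):
    K=keys(n,roi)
    p=ray(n,[k[0] for k in K],.075)
    for k,q in zip(K,p): print(n,k[0].round(1),k[1],q.round(4))
    d=p[p[:,1].argmax()]-p[p[:,1].argmin()]; print("span",np.linalg.norm(d),"yaw",np.degrees(np.arctan2(-d[0],d[1])))
E
```

```text
top [337.6 168.7] [ 18  18 217] [ 0.5747 -0.1152  0.075 ]
top [315.2 174.9] [ 17  17 211] [ 0.5621 -0.0669  0.075 ]
top [292.7 181. ] [ 18  17 215] [ 0.5498 -0.0188  0.075 ]
top [270.3 187.4] [ 18  18 215] [0.5369 0.0289 0.075 ]
span 0.14894659646013278 yaw 14.704125294771645
side [271.3 150.3] [ 13  10 111] [ 0.573  -0.1031  0.075 ]
side [268.6 175.5] [ 16  38 463] [ 0.5474 -0.0042  0.075 ]
span 0.10214890084550018 yaw 14.520257220743394
```

```bash
for i in 1 2 3; do python3 -m pendant '[[[0.6,-0.58,0,0,1],[0.6,-0.58,0,0,1],[0.6,-0.58,0,0,1],[0.6,-0.58,0,0,1],[0.6,-0.58,0,0,1]]]' 20|tail -c 600; done
```

```text
time: 0.6
position: [0.2722, -0.4216, 0.2311]
eef_rot: [[0.964, 0.264, -0.0], [0.264, -0.964, 0.0], [-0.0, -0.0, -1.0]]
wrist_force: [0.0, -1.3, -0.2]
gripper_width: 0.146
gripper_force: 0.0
time: 1.1
position: [0.3785, -0.2421, 0.2312]
eef_rot: [[0.964, 0.264, -0.0], [0.264, -0.964, -0.0], [-0.0, -0.0, -1.0]]
wrist_force: [0.7, -0.3, -0.7]
gripper_width: 0.002
gripper_force: 0.0
time: 1.6
position: [0.4848, -0.0625, 0.2312]
eef_rot: [[0.964, 0.265, -0.0], [0.265, -0.964, -0.0], [-0.0, 0.0, -1.0]]
wrist_force: [0.4, -0.9, 0.0]
gripper_width: 0.0
gripper_force: 0.0
```

```bash
python3 -m pendant '[[[0.5,-0.5,0,0,1],[0.5,-0.5,0,0,1],[0.5,-0.5,0,0,1],[0,0,0.9,0,1],[0,0,0.9,0,1]]]'; python3 -m pendant '[[[0,0,0.5,0,1],[0,0,0,0,1]]]'
python3 - <<'E'
from h import *
cv2.imwrite("pics/side1.png",cv2.resize(read_camera("side")[:,:,::-1][80:280,150:400],(750,600)))
E
```

```text
time: 2.1
position: [0.5373, 0.0291, 0.1407]
eef_rot: [[0.964, 0.267, 0.003], [0.267, -0.964, -0.0], [0.003, 0.001, -1.0]]
wrist_force: [0.6, -0.5, -1.1]
gripper_width: 0.0
gripper_force: 0.0
time: 2.3
position: [0.5351, 0.0282, 0.1132]
eef_rot: [[0.964, 0.265, -0.006], [0.265, -0.964, 0.0], [-0.006, -0.002, -1.0]]
wrist_force: [-0.5, 0.5, 0.5]
gripper_width: -0.001
gripper_force: 0.0
```

View pics/side1.png

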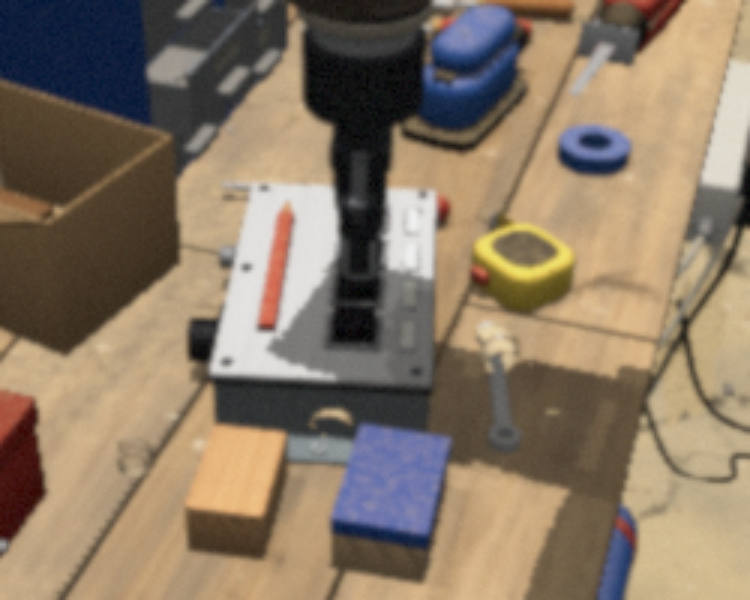

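```bash
python3 -m pendant '[[[0,0,0.35,0,1],[0,0,0.3,0,1],[0,0,0,0,1],[0,0,0,0,1],[0,0,0,0,1]]]' | grep -E "time|pos|wrist"; for i in 1 2 3; do python3 -m pendant '[[[0,0,0.04,0,1],[0,0,0,0,1],[0,0,0,0,1]]]' | grep -E "time|pos|wrist"; done
```

```text
time: 2.85
position: [0.5374, 0.0279, 0.0852]
wrist_force: [-0.4, -0.5, 0.1]
time: 3.15
position: [0.5368, 0.028, 0.082]
wrist_force: [0.2, -0.0, 0.0]
time: 3.45
position: [0.5367, 0.028, 0.0797]
wrist_force: [0.8, 0.1, 1.0]
time: 3.75
position: [0.5367, 0.028, 0.0777]
wrist_force: [0.3, -0.4, -0.3]
```

```bash
for i in 1 2 3; do python3 -m pendant '[[[0,0,0.02,0,1],[0,0,0,0,1],[0,0,0,0,1]]]' | grep -E "pos|wrist"; done
```

```text
position: [0.5367, 0.028, 0.0768]
wrist_force: [0.1, 0.4, -0.2]
position: [0.5368, 0.028, 0.0759]
wrist_force: [0.2, 0.1, 3.2]
position: [0.5368, 0.028, 0.0748]
wrist_force: [-0.1, 0.2, 3.2]
```

Key 1 is up: contact came at z≈0.076. On to key 2.

```bash
python3 -m pendant '[[[0,0,-0.26,0,1],[0,0,0,0,1],[0,0.49,0,0,1],[0,0.49,0,0,1],[0,0,0,0,1]]]' | grep -E "pos|wrist"; python3 -m pendant '[[[0,0,0,0,1],[0,0,0.1,0,1],[0,0,0.1,0,1],[0,0,0,0,1],[0,0,0,0,1]]]' | grep -E "pos|wrist"; for i in 1 2 3; do python3 -m pendant '[[[0,0,0.02,0,1],[0,0,0,0,1],[0,0,0,0,1]]]' | grep -E "pos|wrist"; done
```

```text
position: [0.5505, -0.0212, 0.088]
wrist_force: [0.7, 0.7, 1.2]
position: [0.5495, -0.0189, 0.0775]
wrist_force: [0.6, -0.8, -0.5]
position: [0.5497, -0.0192, 0.0768]
wrist_force: [-0.1, 0.2, -0.4]
position: [0.5498, -0.0193, 0.076]
wrist_force: [-0.6, -0.0, 3.6]
position: [0.5498, -0.0193, 0.0748]
wrist_force: [1.0, 1.1, 2.1]
```

Key 2 is up too. Now key 3.

```bash
python3 -m pendant '[[[0,0,-0.26,0,1],[0,0,0,0,1],[0,0.49,0,0,1],[0,0.49,0,0,1],[0,0,0,0,1]]]' | grep -E "pos|wrist"; python3 -m pendant '[[[0,0,0,0,1],[0,0,0.1,0,1],[0,0,0.1,0,1],[0,0,0,0,1],[0,0,0,0,1]]]' | grep -E "pos|wrist"; for i in 1 2 3; do python3 -m pendant '[[[0,0,0.02,0,1],[0,0,0,0,1],[0,0,0,0,1]]]' | grep -E "pos|wrist"; done
```

```text
position: [0.5635, -0.0686, 0.088]
wrist_force: [-0.0, 0.4, -0.7]
position: [0.5625, -0.0661, 0.0775]
wrist_force: [-0.3, 0.5, 0.1]
position: [0.5627, -0.0665, 0.0768]
wrist_force: [-0.2, -0.6, -1.1]
position: [0.5627, -0.0665, 0.0758]
wrist_force: [-0.3, -0.2, 0.0]
position: [0.5626, -0.0665, 0.0747]
wrist_force: [0.3, 0.8, -0.5]
```

No contact at 0.0747, so key 3 stands lower. I keep going down until I feel it.

```bash
for i in 1 2 3 4; do python3 -m pendant '[[[0,0,0.02,0,1],[0,0,0,0,1],[0,0,0,0,1]]]' | grep -E "pos|wrist"; done
```

```text
position: [0.5626, -0.0665, 0.0737]
wrist_force: [-0.4, -0.3, -0.0]
position: [0.5627, -0.0665, 0.0728]
wrist_force: [-1.0, 0.1, 0.6]
position: [0.5627, -0.0665, 0.0718]
wrist_force: [0.6, -0.8, 1.2]
position: [0.5628, -0.0665, 0.0709]
wrist_force: [-0.2, -0.2, 2.8]
```

Key 3 is the latched one, with contact at about 0.072. Now key 4.

```bash
python3 -m pendant '[[[0,0,-0.34,0,1],[0,0,0,0,1],[0,0.5,0,0,1],[0,0.5,0,0,1],[0,0,0,0,1]]]' | grep -E "pos|wrist"; python3 -m pendant '[[[0,0,0,0,1],[0,0,0.1,0,1],[0,0,0.1,0,1],[0,0,0,0,1],[0,0,0,0,1]]]' | grep -E "pos|wrist"; for i in 1 2 3; do python3 -m pendant '[[[0,0,0.02,0,1],[0,0,0,0,1],[0,0,0,0,1]]]' | grep -E "pos|wrist"; done
```

```text
position: [0.5765, -0.1169, 0.0872]
wrist_force: [0.2, 0.5, -0.8]
position: [0.5758, -0.1143, 0.0775]
wrist_force: [0.7, -0.2, -0.9]
position: [0.5759, -0.1147, 0.0769]
wrist_force: [0.1, 0.5, 0.2]
position: [0.576, -0.1148, 0.076]
wrist_force: [-0.2, 0.6, 3.1]
position: [0.576, -0.1148, 0.0749]
wrist_force: [-0.5, -0.3, 4.0]
```

Key 4 is up. Back to key 3 to press it down.

```bash
python3 -m pendant '[[[0,0,-0.26,0,1],[0,0,0,0,1],[0,-0.5,0,0,1],[0,-0.5,0,0,1],[0,0,0,0,1]]]' | grep -E "pos|wrist"; python3 -m pendant '[[[0,0,0,0,1],[0,0,0.1,0,1],[0,0,0.1,0,1],[0,0,0.1,0,1],[0,0,0,0,1]]]' | grep -E "pos|wrist"; for i in 1 2; do python3 -m pendant '[[[0,0,0.04,0,1],[0,0,0.02,0,1],[0,0,0,0,1],[0,0,0,0,1]]]' | grep -E "pos|wrist"; done;  python3 -m pendant '[[[0,0,0.02,0,1],[0,0,0.0,0,1],[0,0,0,0,1]]]' | grep -E "pos|wrist"
```

```text
position: [0.5617, -0.0644, 0.0879]
wrist_force: [-0.4, -0.1, 0.0]
position: [0.5625, -0.0669, 0.0719]
wrist_force: [0.3, 0.3, 0.7]
position: [0.5627, -0.0666, 0.0699]
wrist_force: [-0.2, -2.5, 4.4]
position: [0.5627, -0.0665, 0.0667]
wrist_force: [-1.1, -2.2, 3.4]
position: [0.5628, -0.0665, 0.0661]
wrist_force: [-1.8, -2.0, 6.4]
```

```bash
for i in 1 2; do python3 -m pendant '[[[0,0,0.02,0,1],[0,0,0.0,0,1],[0,0,0,0,1]]]' | grep -E "pos|wrist"; done
```

```text
position: [0.5628, -0.0665, 0.0659]
wrist_force: [-4.4, -2.0, 15.6]
position: [0.5629, -0.0666, 0.0657]
wrist_force: [-7.8, -1.3, 27.5]
```

The stop is reached: force is rising sharply. I release, then check by feel at 0.075.

```bash
python3 -m pendant '[[[0,0,-0.2,0,1],[0,0,-0.2,0,1],[0,0,-0.2,0,1],[0,0,0,0,1],[0,0,0,0,1]]]' | grep -E "pos|wrist";  python3 -m pendant '[[[0,0,0.2,0,1],[0,0,0.16,0,1],[0,0,0,0,1],[0,0,0,0,1],[0,0,0.02,0,1]]]' | grep -E "pos|wrist"; for i in 1 2 3; do python3 -m pendant '[[[0,0,0.02,0,1],[0,0,0,0,1],[0,0,0,0,1]]]' | grep -E "pos|wrist"; done
```

```text
position: [0.5627, -0.0664, 0.0938]
wrist_force: [-0.1, 1.0, -1.4]
position: [0.5624, -0.0665, 0.0748]
wrist_force: [-2.3, 0.5, 5.0]
position: [0.5624, -0.0665, 0.0738]
wrist_force: [-3.8, 0.9, 3.5]
position: [0.5626, -0.0665, 0.0728]
wrist_force: [-2.9, -0.4, 4.0]
position: [0.5626, -0.0665, 0.0718]
wrist_force: [-3.2, -0.4, 4.1]
```

Key 3 has come up. I give it one more light touch to confirm, then retreat and look.

```bash
python3 -m pendant '[[[0,0,-0.2,0,1],[0,0,-0.2,0,1],[0,0,0.2,0,1],[0,0,0.12,0,1],[0,0,0,0,1]]]' | grep -E "pos|wrist"; python3 -m pendant '[[[0,0,0,0,1],[0,0,0,0,1],[0,0,0,0,1]]]' | grep -E "pos|wrist"; for i in 1 2; do python3 -m pendant '[[[0,0,-0.5,0,1],[0,0,-0.8,0,1],[0,0,-0.8,0,1],[0,0,0,0,1],[0,0,0,0,1]]]'| grep -E "time|pos|wrist"; done
python3 - <<'E'
from h import *
cv2.imwrite("pics/top2.png",read_camera("top")[:,:,::-1]); cv2.imwrite("pics/side2.png",cv2.resize(read_camera("side")[:,:,::-1][80:280,150:400],(750,600)))
E
```

```text
position: [0.5628, -0.0666, 0.0751]
wrist_force: [1.4, -1.0, 1.5]
position: [0.5628, -0.0665, 0.0759]
wrist_force: [1.3, -0.8, 2.8]
time: 17.45
position: [0.5625, -0.0664, 0.1811]
wrist_force: [-0.7, -0.1, -0.4]
time: 17.95
position: [0.5623, -0.0664, 0.2847]
wrist_force: [-0.9, -0.1, -0.6]
```

View pics/side2.png

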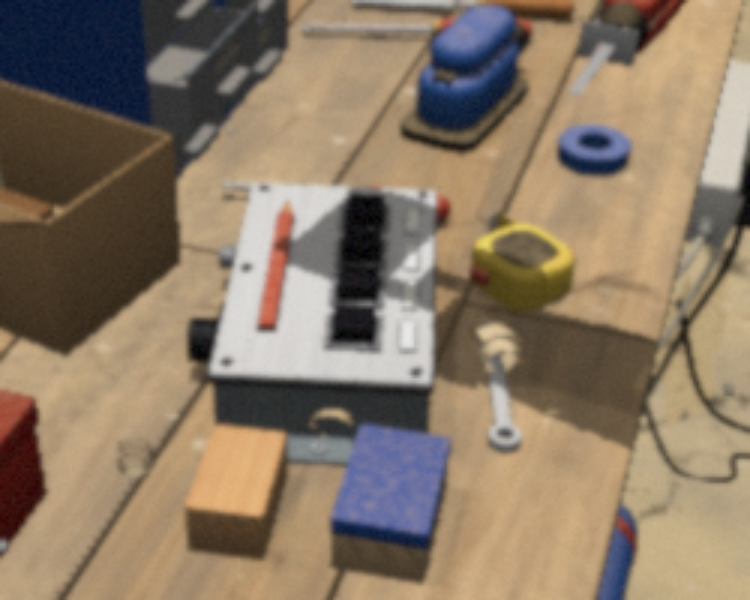

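The view shows the four keys in a row from (355,325) to (365,210). The pencil at (275,265) and the other items visible in this crop are where they were, and the arm is clear. By touch, key 3 now stands at 0.076, the same as the others.

```bash
python3 -c "from cell import *; print(close_job())"
```

```text
the job is handed in; nothing more can be done
None
```

I tapped all four keys from left to right and found the third from the left latched; I pressed it to its stop and let go, it now feels level with the others, and I handed the job in at about 18 s (no verdict was returned).

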